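Proof-pull a strap link on the bench tester

TASK

Proof-load the long oval steel link: lift it up and off its peg on the wooden rail, lay it flat over both upright pins of the bench pull tester and let go of it, then draw the tester's stirrup handle out against its spring until the black pointer on the scale stands level with the brass set marker. Finish holding it there: the program ends with the gripper still holding the handle, the pointer on the marker and the link taut between the pins. Leave the other two rings on their pegs and do not knock over the bottle or the jar.

Things in the scene. Friction and masses are not known exactly. Their poses are not given: they have to be found in the camera images.
- oval_link: Long oval closed link of 8 mm steel bar, 86 x 52 mm outside, 70 x 36 mm inside, 85 g, the longest on the rail. It lies flat, a peg through it. Origin: centre of its opening, at its underside (bar centre 4 mm higher); x along its length, y across, z up. Grip its straight sides (34 mm long, 52 mm apart outside) from above: they overhang rail and seats by over 8 mm, so fingers fit beside
- peg_rail: Wooden rail fixed to the bench: foot board 360 x 75 x 12 mm, on it a strip 24 mm wide, top at z = 55 mm, with three steel pegs 12 mm thick, tops 36 mm above the strip, at x = -110, 0 and 110 mm. Origin: centre of the underside; x along the rail. One link lies over each peg (which on which varies), its length roughly along the rail
- round_ring: Round steel ring on another peg, 60 mm outside, 8 mm bar. Origin at the centre of its underside. To be left there
- square_ring: Rectangular steel ring on another peg, 68 x 52 mm outside, 8 mm bar. Origin at the centre of its underside. To be left there
- tester: Bench pull tester fixed to the bench: grey base plate 300 x 110 x 12 mm. Along its x, all within 30 mm of the centre line except the 80 mm wide stirrup: at +x the anchor block with pin, then the sliding gauge (block with pin, tube with white scale, top at 81 mm), at -x the stirrup handle. Origin: underside, centre line; +x from handle to anchor, z up. The handle pulls out along -x
- anchor: The tester's fixed steel anchor block, 50 x 30 mm, with its upright pin. Same origin and axes as tester
- anchor_pin (a point): Foot of the fixed anchor pin, on the flat top of its block, 50 mm above the bench, where the link's end rests. The pin is 10 mm thick, round-topped, 31 mm tall. Axes as the tester's
- gauge_pin (a point): Foot of the gauge's pin, same size and height, 40 to 44 mm from the anchor pin at the start, on its handle side. It moves with the gauge. The link laid over both pins, lengthwise along the tester, has about 10 mm of play each way. Axes as the tester's
- gauge (a joint): How far the gauge (0.45 kg) has slid from the anchor towards the handle, in m, 0 to 0.035, 0.4 N of friction. Pulling the handle first draws the gauge along, up to about 20 mm, till the link is taut, and only then stretches the spring
- stirrup: Stirrup handle on the gauge's drawbar: a level rectangular loop of 8 mm rod, 64 mm clear across, closed at its outer end by a round wooden grip bar, 16 mm thick, lying across the pull, its axis 55 mm above the bench. Axes as the tester's; see handle for the grip
- handle (a point): Middle of the wooden grip bar's axis. The stirrup's opening on the tester's side of it is 42 mm long and 64 mm wide, free from above and below down to the base plate at 12 mm: one finger goes in there, the other outside. Axes as the tester's (the bar lies along y)
- drawbar (a joint): How far the drawbar is drawn out of the gauge, in m: 0 home (pointer on the zero line), grows as it is pulled, at most 0.070. A spring pulls it back: 3 N at home plus 250 N/m, so 9 to 15 N at the marker
- pointer_tip (a point): Tip of the black pointer that moves with the drawbar over the white scale on top of the gauge (lines every 10 mm). Axes as the tester's
- marker_tip (a point): Tip of the brass set marker at the scale's +y edge; it stays where it was set and rides with the gauge, 28 to 45 mm from the zero line towards the handle. Pointer and marker are level when both have the same place along the tester's x. Axes as the tester's
- marker (a joint): Place of the set marker on the scale, in m from the zero line: the pointer is level with it when drawbar has the same value
- black_bottle: Black plastic bottle, 56 mm thick, 150 mm tall, upright on the bench beyond the task's things. Origin: centre of its underside; z up its axis
- jar: Clear jar with white cap, 60 mm thick, 70 mm tall, upright on the bench. Origin: centre of its underside; z up its axis
Mind the look-alikes: they are no part of the job. What is shaped like the oval_link but blue or pink is not meant.

How it is judged:
On the way, in this order (a step that is already met when the one before it is completed fails the run):
1. the oval link is lifted up clear of its peg's top (height (world z) of oval_link above 0.095 m), for 0.1 s.
2. the oval link lies flat over both pins, let go, with the handle still home (height (world z) of oval_link between 0.046 and 0.055 m and angle between oval_link's own z axis and vertical below 0.12 rad and x of anchor_pin in the frame of oval_link between -0.035 and 0.035 m and y of anchor_pin in the frame of oval_link between -0.018 and 0.018 m and x of gauge_pin in the frame of oval_link between -0.035 and 0.035 m and y of gauge_pin in the frame of oval_link between -0.018 and 0.018 m and contact force between the fingers and oval_link below 0.1 N and value of joint drawbar below 0.008 m), for 0.2 s.
At the end, for the whole second after the job is handed in: The gripper holds the stirrup (over 5 N) with the pointer within 5 mm of the marker and still; the oval link lies flat over both pins, not touched by the gripper, taut (over 5 N on the anchor); the other two rings have moved less than 40 mm (height (world z) of oval_link between 0.046 and 0.055 m and angle between oval_link's own z axis and vertical below 0.12 rad and x of anchor_pin in the frame of oval_link between -0.035 and 0.035 m and y of anchor_pin in the frame of oval_link between -0.018 and 0.018 m and x of gauge_pin in the frame of oval_link between -0.035 and 0.035 m and y of gauge_pin in the frame of oval_link between -0.018 and 0.018 m and x of pointer_tip in the frame of marker_tip between -0.005 and 0.005 m and velocity of joint drawbar between -0.01 and 0.01 m/s and contact force between oval_link and anchor above 5 N and contact force between the fingers and stirrup above 5 N and contact force between the fingers and oval_link below 0.1 N and distance of each of round_ring, square_ring from where it was at the start of the episode below 0.04 m); the arm keeps its last pose, push and grip.
It fails at once if another ring is taken or knocked off its peg (distance of any of round_ring, square_ring from where it was at the start of the episode above 0.04 m).
It fails at once if the bottle or the jar is knocked over (angle between any of black_bottle, jar's own z axis and vertical above 0.6 rad).
It also fails if it takes over 58 s, if anything falls off the work surface, if the arm or the gripper's body presses on something with over 40 N, if the wrist force passes 120 N, or if a joint passes its speed limit or range.

ROBOT

A 6-joint arm with a two-finger parallel gripper is mounted at the origin on the work surface. World frame = base frame: x ahead of the robot, y to its left, z up, the work surface at z = 0. Lengths are in m, angles in rad, forces in N, time in s.
With the tool pointing down it reaches from about 0.275 to 0.85 m from the base axis. Payload 19 kg.
Tool frame: the origin (TCP) lies on the centre line of the jaws, within the pads' length; the fingertips stand 8 mm ahead of it and the grasp point (between the pads) lies 11 mm behind it; x points along the fingers, z is the direction in which the jaws open and shut, and the axes are right-handed (so a half turn about x gives the same grasp; the last joint's range is limited). The gripper opens to 85 mm and grips with 20 to 120 N. Pads are 22 mm wide; open, the fingers measure 114 mm over their backs; the gripper's body (76 mm by 85 mm) begins 54 mm behind the grasp point. The pads swing forward as they close: fully open they stand 13 mm farther back than shut.
Start: joints at [1.054, 0.15, 1.437, -0, 1.554, -0.134], TCP at [0.215, 0.533, 0.239] pointing down, gripper open.
Joint ranges: [-2.8, 2.8], [-0.68, 2.1], [0.12, 2.68], [-1.39, 4.53], [0.16, 2.79], [-2.81, 2.81]. Speed limits (rad/s): [1.89, 1.89, 2.22, 3.01, 3.01, 3.01].

INTERFACE

Orientations are given as a unit quaternion [x, y, z, w].
In Python, from plant import * gives the robot as it stands.
- The arm moves only by the tool move_arm, never from a script. Its argument "targets" is a list of rows, each an object of numbers: "x", "y", "z": the shift along the tool's x, y, z in m; "ax", "ay", "az": the turn, a rotation vector about the tool's x, y, z in degrees; "hand": the closure, from -1 (fully open) to 1 (shut). A call has 1 to 20 rows; each row is the pose to reach, as a shift and turn from the pose measured when the call began, along the tool's axes at that moment; what a row does not reach only later rows make up. A row lasts 1/8 s, in which the tool goes at most 62.5 mm and 10.7 degrees, less where a joint would pass 70% of its speed; a pose out of reach is approached as far as the arm can. A call with a gripper value outside its range is refused whole. The fingers move at their own pace and stop on an object; the grip force is fixed at half the most. Time passes only in rows, so rows that repeat a pose let the fingers close. It gives the time, the measured TCP pose, the force and the opening at its end, in the units of the state.
- state(): the state, without advancing time (a new reading comes with each control period).
- get_image(name): name is "side" or "top"; returns (picture, depth): 480x640x3 uint8, red, green, blue; 480x640 float32, m along the optical axis (not along the pixel's ray), 0 where there is no reading.
- camera_params(name): a dict with "fx", "fy", "cx", "cy" (pixels), "rvec" (rotation vector, rad) and "tvec" (3), from world to camera coordinates, as OpenCV has them. Camera axes: x right, y down, z forward; pixel columns grow to the right and rows downward; lengths in m; the calibration is good to about 2 mm. A picture is of the moment at which its call begins. camera_params takes no time and is no camera call.
- hand_in(): hands the job in, once; it reports no verdict.
The state is a dict: "time": time; "qpos": joint angles; "dq": joint speeds; "joint_torque": joint torques, N m; "position": TCP position; "eef_rot": TCP orientation; "wrist_force": force on the tool from outside, world axes, zero at the start; "torque": the same for the moment, N m; "finger_gap": finger opening in m.
Only numpy, scipy, OpenCV 4.12 (cv2) and the standard library are available. Lean on these libraries where they do the work, as an engineer would, in place of code of your own. Each camera call takes 0.05 s, during which the arm holds its last target. There are 200 camera calls.

## Working session

There is one attempt and no reset: what is moved stays moved. The work goes in short steps, Python scripts to look and compute and a tool call to move; the robot and the scene stay as the last step left them, time stands still between calls to the robot, and variables do not carry over. Pictures are saved under pics/ and viewed, about 8 in all and at most 12, crops included, and the job is handed in when it is done.

Besides the shell and the picture viewer there is one more tool, called by a JSON object that holds its "name" and its "arguments". move_arm: Moves the arm, as the interface text tells. Its arguments: {"type":"object","properties":{"targets":{"type":"array","items":{"type":"object","properties":{"x":{"type":"number"},"y":{"type":"number"},"z":{"type":"number"},"ax":{"type":"number"},"ay":{"type":"number"},"az":{"type":"number"},"hand":{"type":"number"}}}}},"required":["targets"]}

```bash
mkdir -p pics; ls
cat > h.py <<'E'
from plant import *
import numpy as np, cv2
from scipy.spatial.transform import Rotation as R
def cam(n):
    p=camera_params(n); K=np.array([[p['fx'],0,p['cx']],[0,p['fy'],p['cy']],[0,0,1]])
    M=cv2.Rodrigues(np.array(p['rvec'],float))[0]; return K,M,np.array(p['tvec'],float).ravel()
def ray(n,uv,z):
    K,M,t=cam(n); uv=np.atleast_2d(uv).astype(float)
    d=(np.c_[uv,np.ones(len(uv))]@np.linalg.inv(K).T)@M; c=-M.T@t
    return c+d*((z-c[2])/d[:,2])[:,None]
def cloud(n,dep):
    K,M,t=cam(n); v,u=np.mgrid[:480,:640]; 
    P=np.stack([(u-K[0,2])/K[0,0]*dep,(v-K[1,2])/K[1,1]*dep,dep],-1); return (P-t)@M
def proj(n,X):
    K,M,t=cam(n); x=(np.atleast_2d(X)@M.T+t)@K.T; return x[:,:2]/x[:,2:]
def snap(n,f):
    im,d=get_image(n); cv2.imwrite(f'pics/{f}.png',im[:,:,::-1]); np.save(f'pics/{f}.npy',d); return im,d
E
python3 - <<'E'
from h import *
for n in('top','side'):
    im,d=snap(n,n+'0'); K,M,t=cam(n); print(n,K[0,0],-M.T@t,M[2])
s=state(); print(s['position'],s['eef_rot'],s['finger_gap'],s['time'])
E
```

```text
pics
top 442.40136409909036 [ 0.48274889 -0.05033402  0.88853206] [ 0.10501408 -0.0319213  -0.99395829]
side 437.08581366166845 [ 0.15919322 -0.60079202  0.67816035] [ 0.43418536  0.61316254 -0.65993543]
[0.21468021 0.53319468 0.23876241] [-0.39593508  0.58632957  0.39557122  0.58564192] 0.08561053649309784 0.1
```

View pics/top0.png

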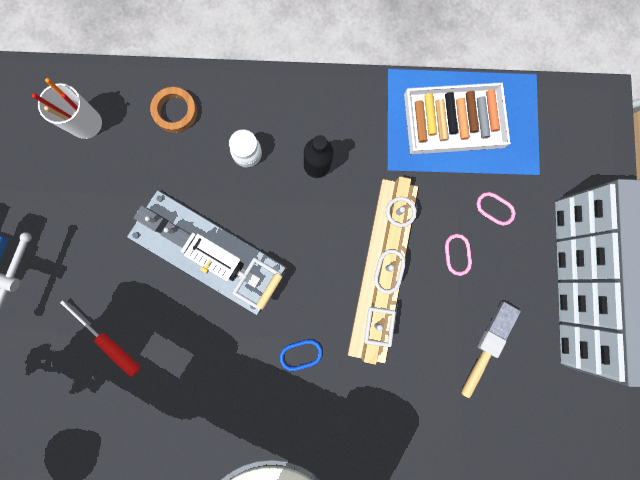

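View pics/side0.png

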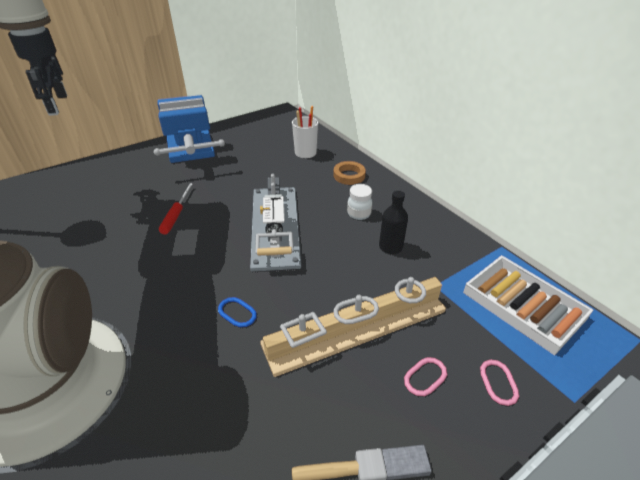

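The oval link is on the rail's middle peg (top 390,270). The tester sits at (150–280, 195–310) with its handle at the lower right (270,291). Next I'll enlarge both areas.

Run:
```python
from h import *
im=cv2.imread('pics/top0.png')
a=cv2.resize(im[185:320,125:290],None,fx=4.8,fy=4.4,interpolation=cv2.INTER_CUBIC)
a=cv2.resize(im[185:318,125:290],(792,638//1),interpolation=cv2.INTER_CUBIC)[:600]
b=cv2.resize(im[170:370,340:430],None,fx=3,fy=3,interpolation=cv2.INTER_CUBIC)
a=cv2.resize(im[185:320,125:290],None,fx=3.2,fy=3.2,interpolation=cv2.INTER_CUBIC)
c=np.zeros((600,800,3),np.uint8); c[:a.shape[0],:a.shape[1]]=a; c[:600,530:800]=b
cv2.imwrite('pics/c0.png',c)
d=np.load('pics/top0.npy'); P=cloud('top',d)
np.set_printoptions(precision=4,suppress=True)
for u,v in[(400,200),(390,268),(380,327),(401,211),(390,254),(402,262),(270,291),(262,280),(150,218),(170,228),(212,256),(250,280),(300,240)]: print(u,v,P[v,u])
# steel ring mask by height on rail
S=P[230:310,360:420]; m=(S[...,2]>.056)&(S[...,2]<.075)
print(m.sum(), np.c_[S[m]].min(0),S[m].max(0))
```

```text
400 200 [ 0.6454 -0.2327  0.0633]
390 268 [ 0.5145 -0.2089  0.0887]
380 327 [ 0.4089 -0.191   0.0904]
401 211 [ 0.6201 -0.2293  0.0872]
390 254 [ 0.5424 -0.2155  0.0552]
402 262 [ 0.5274 -0.2369  0.0619]
270 291 [0.4682 0.0088 0.0626]
262 280 [0.4885 0.029  0.0105]
150 218 [0.5967 0.2311 0.0766]
170 228 [0.5825 0.2021 0.049 ]
212 256 [0.5298 0.1158 0.0742]
250 280 [0.4879 0.0503 0.0286]
300 240 [ 0.5705 -0.0437 -0.0006]
549 [ 0.4386 -0.2414  0.056 ] [ 0.5882 -0.1739  0.0747]
```

View pics/c0.png

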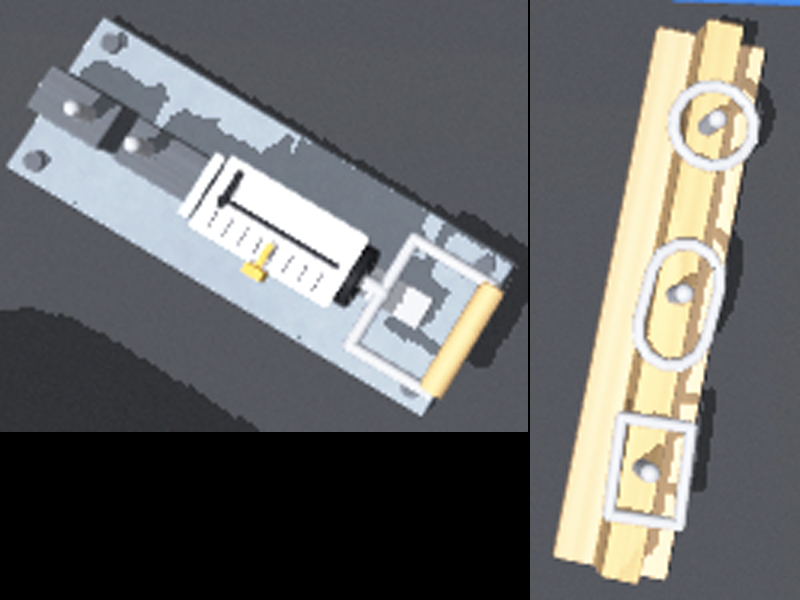

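The crop shows the pin tops at full-image (147,218) and (166,230). The grip bar ends are at (278,276) and (260,307), the pointer crossbar is near (197,244), and the brass tip is at about (209,262). The oval link outline is clear white.

```bash
cat > m.py <<'E'
from h import *
np.set_printoptions(precision=4,suppress=True)
import sys
im=cv2.imread('pics/top0.png'); 
# link: white, low saturation
hsv=cv2.cvtColor(im,cv2.COLOR_BGR2HSV)
m=((hsv[...,1]<45)&(hsv[...,2]>150)).astype(np.uint8); 
roi=np.zeros_like(m); roi[240:302,365:415]=1; m=cv2.morphologyEx(m*roi,cv2.MORPH_CLOSE,np.ones((3,3)))
c=max(cv2.findContours(m,cv2.RETR_EXTERNAL,cv2.CHAIN_APPROX_NONE)[0],key=cv2.contourArea)
X=ray('top',c[:,0,:],.059)[:,:2].astype(np.float32)
r=cv2.minAreaRect(X*1000); b=cv2.boxPoints(r); print('link',r, X.mean(0))
e=[b[(i+1)%4]-b[i] for i in (0,1)]; l=max(e,key=np.linalg.norm); print('link len ang',np.degrees(np.arctan2(l[1],l[0])))
pins=ray('top',[(146.9,218.4),(166.3,230.3)],.078); print('pins',pins, np.linalg.norm(pins[0]-pins[1]))
bar=ray('top',[(278.4,275.6),(260,307.5)],.060); print('bar',bar, bar.mean(0),np.linalg.norm(bar[0]-bar[1]))
# side line of base plate: axis angle
ax=pins[0]-pins[1]; print('axis pins',np.degrees(np.arctan2(ax[1],ax[0])))
ax=pins.mean(0)-bar.mean(0); print('axis pin-handle',np.degrees(np.arctan2(ax[1],ax[0])))
bb=bar[0]-bar[1]; print('bar perp',np.degrees(np.arctan2(bb[1],bb[0]))+90)
q=ray('top',np.array([(109,18),(8,165),(515,263),(427,415)])/3.2+[125,185],.012); 
for i,j in((0,1),(2,3),(0,2),(1,3)): print(np.degrees(np.arctan2(*(q[i]-q[j])[1::-1])),np.linalg.norm(q[i]-q[j]))
print('plate centre',q.mean(0))
peg=ray('top',np.array([(683,294)])/[3,3]+[340-530/3,170],.089); print('peg',peg)
s=state(); Rm=R.from_quat(s['eef_rot']).as_matrix(); print(s['position'],Rm)
E
python3 m.py
```

```text
link ((506.20458984375, -211.68057250976562), (54.455196380615234, 117.39398956298828), 79.0644760131836) [ 0.5052 -0.2062]
link len ang -10.935526
pins [[0.5956 0.2361 0.078 ]
 [0.5746 0.1999 0.078 ]] 0.04191203052783657
bar [[ 0.497  -0.0057  0.06  ]
 [ 0.4376  0.0264  0.06  ]] [0.4673 0.0104 0.06  ] 0.06748141511642188
axis pins 59.927196192958085
axis pin-handle 60.419013223901494
bar perp 61.590792663279174
-30.938926196677052 0.10885564653656546
-28.534239545936586 0.10649529480988666
60.24092969696385 0.2952906397085716
60.69224187818539 0.2998177897510557
plate centre [0.5412 0.1375 0.012 ]
peg [[ 0.5146 -0.2107  0.089 ]]
[0.2147 0.5332 0.2388] [[-0.0005 -0.9276  0.3735]
 [-0.001   0.3735  0.9276]
 [-1.      0.0001 -0.0011]]
```

```bash
cat > m2.py <<'E'
from h import *
np.set_printoptions(precision=4,suppress=True)
im=cv2.imread('pics/top0.png'); hsv=cv2.cvtColor(im,cv2.COLOR_BGR2HSV)
m=((hsv[...,1]<40)&(hsv[...,2]>165)).astype(np.uint8)
roi=np.zeros_like(m); roi[247:296,372:407]=1; m*=roi
for r in m[246:297,371:408]: print(''.join('.#'[i] for i in r))
cs=cv2.findContours(m,cv2.RETR_CCOMP,cv2.CHAIN_APPROX_NONE)[0]
for c in cs:
    if len(c)<30: continue
    X=ray('top',c[:,0,:],.059)[:,:2].astype(np.float32)*1000
    (cc,s,a)=cv2.fitEllipse(X); print('ell',cc,s,a, 'rect',cv2.minAreaRect(X))
s=state(); Rm=R.from_quat(s['eef_rot']).as_matrix()
E
python3 m2.py
```

```text
.....................................
.....................................
.....................................
.........#...........................
.........#......##########....#......
.........#....#############...##.....
............#####################....
...........#######.##############....
.........########........######.##...
..........#####...........########...
.........#####..............####.....
.........####...............#####....
........#####................#####...
........####..................####...
.......#####..................####...
.......####..................#####...
.......####..................#####...
.......####.................######...
......####..................######...
......####........####......######...
......####........#####....##.####...
......####....#..######....##.####...
.....####.....##########...######....
.....####......########....######....
.....####......#######.....#.####....
.....####..................#.####....
....####..................######.....
....####..................######.....
....####..................#.####....
[... 554 characters left out ...]
#######..........
.#......##################.#.........
.#.......###############.#...........
...........###########.####..........
.#...........#######...####..........
.#.....................###...........
......................####...........
.....................................
ell (507.34112548828125, -212.48545837402344) (54.4786262512207, 95.00995635986328) 73.54139709472656 rect ((509.967529296875, -212.97129821777344), (51.08552169799805, 89.09370422363281), 75.93736267089844)
ell (509.5238342285156, -212.04595947265625) (38.595096588134766, 76.48966217041016) 76.58777618408203 rect ((509.8583679199219, -211.9144287109375), (39.079158782958984, 72.0855712890625), 79.72289276123047)
```

```bash
cat >> m2.py <<'E'
L=[];Rr=[]
for v in range(246+16,246+34):
    u=np.where(m[v,372:407])[0]+372; L.append((u.min(),v)); 
for v in range(246+13,246+36):
    u=np.where(m[v,372:404+3])[0]+372; Rr.append((u.max(),v))
for n,S in(('L',L),('R',Rr)):
    X=ray('top',S,.059)[:,:2].astype(np.float32); vx,vy,x0,y0=cv2.fitLine(X,cv2.DIST_HUBER,0,.001,.001).ravel(); print(n,np.degrees(np.arctan(vy/vx)),x0,y0)
rl=ray('top',np.array([(655,28),(555,555)])/3+[340-530/3,170],.012); d=rl[0]-rl[1]; print('rail',np.degrees(np.arctan(d[1]/d[0])))
E
python3 m2.py | tail -3
python3 - <<'E'
from h import *
im=cv2.imread('pics/side0.png'); hsv=cv2.cvtColor(im,cv2.COLOR_BGR2HSV)
x,y,w,h=320,280,70,55
cv2.imwrite('pics/s1.png',cv2.resize(im[180:390,220:460],None,fx=3.3,fy=2.85,interpolation=cv2.INTER_CUBIC)[:600,:800])
E
```

```text
L -14.431223 0.511595 -0.18815303
R -11.237574 0.51251423 -0.23872973
rail -10.234013101142422
```

View pics/s1.png

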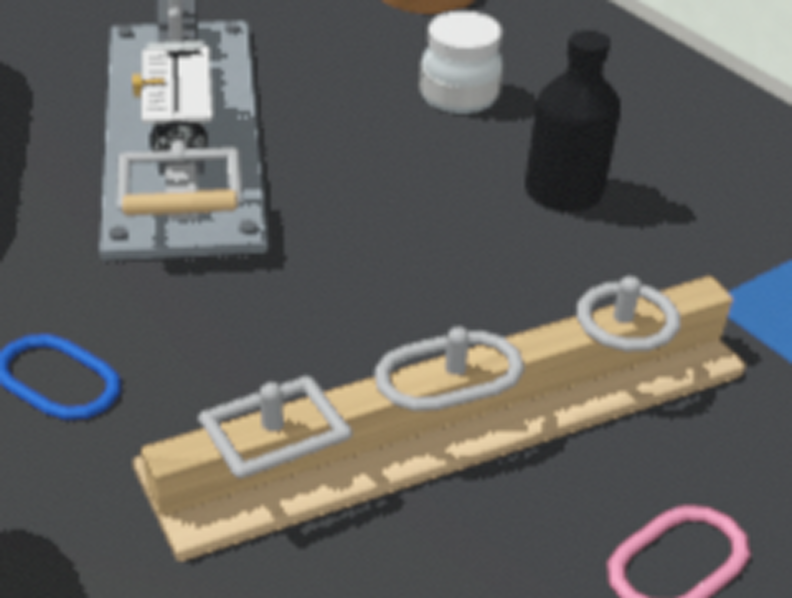

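```bash
cat > go.py <<'E'
from h import *
import sys
np.set_printoptions(precision=4,suppress=True)
def go(*tg):
    s=state(); p=np.array(s['position']); r=R.from_quat(s['eef_rot']); M=r.as_matrix(); print('t',s['time'],p,'yaw',np.degrees(np.arctan2(M[1,2],M[0,2])),'gap',s['finger_gap'],'F',s['wrist_force'])
    for x,y,z,yaw in tg:
        a=np.radians(yaw); Z=np.array([np.cos(a),np.sin(a),0]); X=np.array([0,0,-1.]); T=np.c_[X,np.cross(Z,X),Z]
        print(M.T@(np.array([x,y,z])-p), np.degrees((r.inv()*R.from_matrix(T)).as_rotvec()))
if __name__=='__main__': go(*[tuple(map(float,a.split(','))) for a in sys.argv[1:]])
E
python3 go.py .510,-.2125,.16,77.5 .510,-.2125,.045,77.5
python3 - <<'E'
from h import *
print('handle',ray('side',[(274.5,251.2)],.06),'link',ray('side',[(355.9,310)],.059),'peg',ray('side',[(457/3.3+220,330/2.85+180)],.091))
E
```

```text
t 0.1 [0.2147 0.5332 0.2388] yaw 68.06728261446875 gap 0.08561053649309784 F [0.1053 0.1918 0.0987]
[ 0.0793 -0.5525 -0.5813] [-9.4327 -0.062  -0.0119]
[ 0.1943 -0.5525 -0.5812] [-9.4327 -0.062  -0.0119]
handle [[0.46636518 0.0065425  0.06      ]] link [[ 0.50951219 -0.21386518  0.059     ]] peg [[ 0.51546001 -0.21069378  0.091     ]]
```

{"name": "move_arm", "arguments": {"targets": [{"x": 0.079, "y": -0.5525, "z": -0.582, "ax": -9.4, "hand": -1}, {"x": 0.079, "y": -0.5525, "z": -0.582, "ax": -9.4, "hand": -1}, {"x": 0.079, "y": -0.5525, "z": -0.582, "ax": -9.4, "hand": -1}, {"x": 0.079, "y": -0.5525, "z": -0.582, "ax": -9.4, "hand": -1}, {"x": 0.079, "y": -0.5525, "z": -0.582, "ax": -9.4, "hand": -1}, {"x": 0.079, "y": -0.5525, "z": -0.582, "ax": -9.4, "hand": -1}, {"x": 0.079, "y": -0.5525, "z": -0.582, "ax": -9.4, "hand": -1}, {"x": 0.079, "y": -0.5525, "z": -0.582, "ax": -9.4, "hand": -1}, {"x": 0.079, "y": -0.5525, "z": -0.582, "ax": -9.4, "hand": -1}, {"x": 0.079, "y": -0.5525, "z": -0.582, "ax": -9.4, "hand": -1}, {"x": 0.079, "y": -0.5525, "z": -0.582, "ax": -9.4, "hand": -1}, {"x": 0.079, "y": -0.5525, "z": -0.582, "ax": -9.4, "hand": -1}, {"x": 0.079, "y": -0.5525, "z": -0.582, "ax": -9.4, "hand": -1}, {"x": 0.079, "y": -0.5525, "z": -0.582, "ax": -9.4, "hand": -1}, {"x": 0.079, "y": -0.5525, "z": -0.582, "ax": -9.4, "hand": -1}, {"x": 0.079, "y": -0.5525, "z": -0.582, "ax": -9.4, "hand": -1}, {"x": 0.079, "y": -0.5525, "z": -0.582, "ax": -9.4, "hand": -1}, {"x": 0.079, "y": -0.5525, "z": -0.582, "ax": -9.4, "hand": -1}]}}

```text
invalid input at $.targets[0]: expected keys x, y, z, ax, ay, az, hand
```

```bash
python3 go.py .510,-.2125,.09,77.5 .510,-.2125,.045,77.5
```

```text
t 0.1 [0.2147 0.5332 0.2388] yaw 68.06728261446875 gap 0.08561053649309784 F [0.1053 0.1918 0.0987]
[ 0.1493 -0.5525 -0.5813] [-9.4327 -0.062  -0.0119]
[ 0.1943 -0.5525 -0.5812] [-9.4327 -0.062  -0.0119]
```

All keys are required in every row.

{"name": "move_arm", "arguments": {"targets": [{"x": 0.079, "y": -0.5525, "z": -0.582, "ax": -9.4, "ay": 0, "az": 0, "hand": -1}, {"x": 0.079, "y": -0.5525, "z": -0.582, "ax": -9.4, "ay": 0, "az": 0, "hand": -1}, {"x": 0.079, "y": -0.5525, "z": -0.582, "ax": -9.4, "ay": 0, "az": 0, "hand": -1}, {"x": 0.079, "y": -0.5525, "z": -0.582, "ax": -9.4, "ay": 0, "az": 0, "hand": -1}, {"x": 0.079, "y": -0.5525, "z": -0.582, "ax": -9.4, "ay": 0, "az": 0, "hand": -1}, {"x": 0.079, "y": -0.5525, "z": -0.582, "ax": -9.4, "ay": 0, "az": 0, "hand": -1}, {"x": 0.079, "y": -0.5525, "z": -0.582, "ax": -9.4, "ay": 0, "az": 0, "hand": -1}, {"x": 0.079, "y": -0.5525, "z": -0.582, "ax": -9.4, "ay": 0, "az": 0, "hand": -1}, {"x": 0.079, "y": -0.5525, "z": -0.582, "ax": -9.4, "ay": 0, "az": 0, "hand": -1}, {"x": 0.079, "y": -0.5525, "z": -0.582, "ax": -9.4, "ay": 0, "az": 0, "hand": -1}, {"x": 0.079, "y": -0.5525, "z": -0.582, "ax": -9.4, "ay": 0, "az": 0, "hand": -1}, {"x": 0.079, "y": -0.5525, "z": -0.582, "ax": -9.4, "ay": 0, "az": 0, "hand": -1}, {"x": 0.079, "y": -0.5525, "z": -0.582, "ax": -9.4, "ay": 0, "az": 0, "hand": -1}, {"x": 0.079, "y": -0.5525, "z": -0.582, "ax": -9.4, "ay": 0, "az": 0, "hand": -1}, {"x": 0.079, "y": -0.5525, "z": -0.582, "ax": -9.4, "ay": 0, "az": 0, "hand": -1}, {"x": 0.079, "y": -0.5525, "z": -0.582, "ax": -9.4, "ay": 0, "az": 0, "hand": -1}, {"x": 0.079, "y": -0.5525, "z": -0.582, "ax": -9.4, "ay": 0, "az": 0, "hand": -1}, {"x": 0.079, "y": -0.5525, "z": -0.582, "ax": -9.4, "ay": 0, "az": 0, "hand": -1}]}}

```text
time: 2.35
position: [0.5098, -0.2126, 0.1606]
eef_rot: [-0.443, 0.552, 0.442, 0.551]
wrist_force: [0.0, 0.1, -0.5]
finger_gap: 0.0858
```

```bash
python3 go.py .510,-.2125,.09,77.5 .510,-.2125,.045,77.5
```

```text
t 2.35 [ 0.5098 -0.2126  0.1606] yaw 77.509899789465 gap 0.08579422547898873 F [ 0.0291  0.1486 -0.5204]
[ 0.0706 -0.0001  0.0002] [ 0.0099 -0.0668  0.0119]
[ 0.1156 -0.0001  0.0003] [ 0.0099 -0.0668  0.0119]
```

{"name": "move_arm", "arguments": {"targets": [{"x": 0.05, "y": 0, "z": 0, "ax": 0, "ay": 0, "az": 0, "hand": -1}, {"x": 0.08, "y": 0, "z": 0, "ax": 0, "ay": 0, "az": 0, "hand": -1}, {"x": 0.1, "y": 0, "z": 0, "ax": 0, "ay": 0, "az": 0, "hand": -1}, {"x": 0.115, "y": 0, "z": 0, "ax": 0, "ay": 0, "az": 0, "hand": -1}, {"x": 0.115, "y": 0, "z": 0, "ax": 0, "ay": 0, "az": 0, "hand": -1}, {"x": 0.115, "y": 0, "z": 0, "ax": 0, "ay": 0, "az": 0, "hand": 1}, {"x": 0.115, "y": 0, "z": 0, "ax": 0, "ay": 0, "az": 0, "hand": 1}, {"x": 0.115, "y": 0, "z": 0, "ax": 0, "ay": 0, "az": 0, "hand": 1}, {"x": 0.115, "y": 0, "z": 0, "ax": 0, "ay": 0, "az": 0, "hand": 1}, {"x": 0.115, "y": 0, "z": 0, "ax": 0, "ay": 0, "az": 0, "hand": 1}, {"x": 0.115, "y": 0, "z": 0, "ax": 0, "ay": 0, "az": 0, "hand": 1}]}}

```text
time: 3.72
position: [0.5103, -0.213, 0.0469]
eef_rot: [-0.444, 0.551, 0.442, 0.551]
wrist_force: [-2.3, 0.7, 9.2]
finger_gap: 0.0497
```

{"name": "move_arm", "arguments": {"targets": [{"x": -0.02, "y": 0, "z": 0, "ax": 0, "ay": 0, "az": 0, "hand": 1}, {"x": -0.05, "y": 0, "z": 0, "ax": 0, "ay": 0, "az": 0, "hand": 1}, {"x": -0.09, "y": 0, "z": 0, "ax": 0, "ay": 0, "az": 0, "hand": 1}, {"x": -0.12, "y": 0, "z": 0, "ax": 0, "ay": 0, "az": 0, "hand": 1}, {"x": -0.12, "y": 0, "z": 0, "ax": 0, "ay": 0, "az": 0, "hand": 1}, {"x": -0.12, "y": 0, "z": 0, "ax": 0, "ay": 0, "az": 0, "hand": 1}]}}

```text
time: 4.47
position: [0.5099, -0.2126, 0.1663]
eef_rot: [-0.443, 0.552, 0.442, 0.551]
wrist_force: [0.7, 0.4, -1.3]
finger_gap: 0.0499
```

```bash
python3 - <<'E'
from h import *
im,_=snap('side','side1'); 
im2,_=snap('top','top1')
u,v=proj('side',[.51,-.213,.18])[0].astype(int); a=im[max(v-100,0):v+100,max(u-130,0):u+130]
u,v=proj('top',[.51,-.213,.18])[0].astype(int); b=im2[max(v-100,0):v+100,max(u-130,0):u+130]
k=lambda i:cv2.resize(i,(390,300),interpolation=cv2.INTER_CUBIC)[:,:,::-1]
cv2.imwrite('pics/v1.png',np.hstack([k(a),k(b)]))
E
python3 go.py .5851,.218,.165,150.4
```

```text
t 4.575 [ 0.5097 -0.2126  0.1658] yaw 77.5173013708803 gap 0.04998516908461837 F [-0.1754  0.7494 -1.1744]
[0.0003 0.0195 0.4367] [-72.8827  -0.0786  -0.0282]
```

View pics/v1.png

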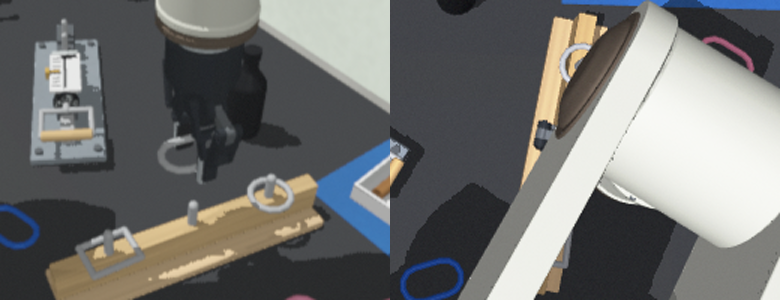

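{"name": "move_arm", "arguments": {"targets": [{"x": 0, "y": 0.02, "z": 0.437, "ax": -72.9, "ay": 0, "az": 0, "hand": 1}, {"x": 0, "y": 0.02, "z": 0.437, "ax": -72.9, "ay": 0, "az": 0, "hand": 1}, {"x": 0, "y": 0.02, "z": 0.437, "ax": -72.9, "ay": 0, "az": 0, "hand": 1}, {"x": 0, "y": 0.02, "z": 0.437, "ax": -72.9, "ay": 0, "az": 0, "hand": 1}, {"x": 0, "y": 0.02, "z": 0.437, "ax": -72.9, "ay": 0, "az": 0, "hand": 1}, {"x": 0, "y": 0.02, "z": 0.437, "ax": -72.9, "ay": 0, "az": 0, "hand": 1}, {"x": 0, "y": 0.02, "z": 0.437, "ax": -72.9, "ay": 0, "az": 0, "hand": 1}, {"x": 0, "y": 0.02, "z": 0.437, "ax": -72.9, "ay": 0, "az": 0, "hand": 1}, {"x": 0, "y": 0.02, "z": 0.437, "ax": -72.9, "ay": 0, "az": 0, "hand": 1}, {"x": 0, "y": 0.02, "z": 0.437, "ax": -72.9, "ay": 0, "az": 0, "hand": 1}, {"x": 0, "y": 0.02, "z": 0.437, "ax": -72.9, "ay": 0, "az": 0, "hand": 1}, {"x": 0, "y": 0.02, "z": 0.437, "ax": -72.9, "ay": 0, "az": 0, "hand": 1}]}}

```text
time: 6.08
position: [0.5848, 0.2178, 0.1654]
eef_rot: [0.684, -0.181, -0.683, -0.18]
wrist_force: [-0.1, 0.9, -0.3]
finger_gap: 0.05
```

```bash
python3 go.py .5851,.218,.11,150.4 .5851,.218,.042,150.4
python3 - <<'E'
from h import *
im,_=snap('side','side2'); 
im2,_=snap('top','top2')
p=state()['position']
o=[]
for n,i in(('side',im),('top',im2)):
    u,v=proj(n,p)[0].astype(int); a=i[max(v-70,0):v+80,max(u-97,0):u+97]; print(n,u,v,a.shape); o.append(cv2.resize(a,(390,300),interpolation=cv2.INTER_CUBIC)[:,:,::-1])
cv2.imwrite('pics/v2.png',np.hstack(o))
E
```

```text
t 6.075 [0.5848 0.2178 0.1654] yaw 150.35358475393258 gap 0.049961733655895214 F [-0.1049  0.8503 -0.3175]
[ 0.0554 -0.0004 -0.0001] [-0.0464 -0.0518 -0.0566]
[ 0.1234 -0.0005 -0.0001] [-0.0464 -0.0518 -0.0566]
side 270 148 (150, 194, 3)
top 138 217 (150, 194, 3)
```

View pics/v2.png

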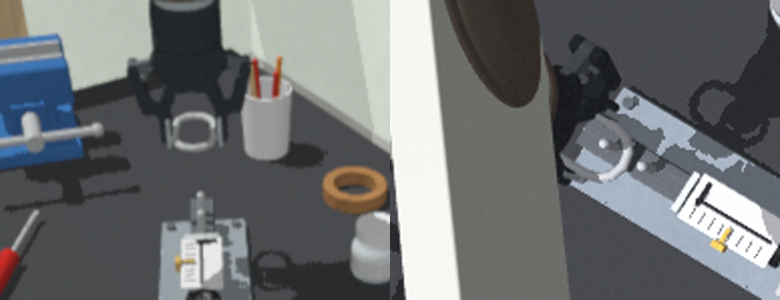

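The link is level between the fingers, lengthwise along the tester. In the side view its ends are at about (269,153) and (270,134); in the top view its outer end is near (162,229).

Run:
```python
from h import *
np.set_printoptions(precision=4,suppress=True)
p=np.array([.5848,.2178,0]); a=np.radians(60.4); A=np.array([np.cos(a),np.sin(a),0])
C=np.array([-A[1],A[0],0])
for z in(.173,.177,.181):
  for n,q in(('side',[(269,153.5),(270,134)]),('top',[(162.4,229.5)])):
    X=ray(n,q,z); print(z,n,(X-p)@A,(X-p)@C)
# white pixels of link in side, depth based
d=np.load('pics/side2.npy'); P=cloud('side',d)[120:165,240:300]; 
im=cv2.imread('pics/side2.png'); hs=cv2.cvtColor(im,cv2.COLOR_BGR2HSV)[120:165,240:300]
m=(P[...,2]>.165)&(P[...,2]<.19)&(hs[...,2]>120)&(hs[...,1]<60); Q=P[m]; print(m.sum(),np.percentile((Q-p)@A,[1,5,50,95,99]),np.percentile((Q-p)@C,[1,5,50,95,99]),np.percentile(Q[:,2],[1,50,99]))
d=np.load('pics/top2.npy'); P=cloud('top',d)[190:250,120:175]
m=(P[...,2]>.165)&(P[...,2]<.19); Q=P[m]; print(m.sum(),np.percentile((Q-p)@A,[0,1,5]),Q[:,2].mean())
print('pins',(ray('top',[(146.9,218.4),(166.3,230.3)],.078)-p)@A, 'side pin',[((ray('side',[(u/2.01+173,v/2+78)],.078)-p)@A,(ray('side',[(u/2.01+173,v/2+78)],.078)-p)@C) for u,v in((200,197),(201,211))])
```

```text
0.173 side [-0.036   0.0575] [ 0.002  -0.0004]
0.173 top [-0.0454] [-0.003]
0.177 side [-0.0431  0.0497] [ 0.0017 -0.0007]
0.177 top [-0.0467] [-0.0033]
0.181 side [-0.0501  0.0419] [ 0.0014 -0.0009]
0.181 top [-0.0481] [-0.0035]
121 [-0.0444 -0.042   0.0065  0.0348  0.0385] [-0.0286 -0.022   0.0015  0.0247  0.0295] [0.1737 0.1813 0.1853]
424 [-0.043  -0.0418 -0.0401] 0.17908710505532155
pins [ 0.0213 -0.0206] side pin [(array([0.0161]), array([0.0001])), (array([-0.0154]), array([-0.0009]))]
```

{"name": "move_arm", "arguments": {"targets": [{"x": 0.04, "y": 0, "z": 0, "ax": 0, "ay": 0, "az": 0, "hand": 1}, {"x": 0.07, "y": 0, "z": 0, "ax": 0, "ay": 0, "az": 0, "hand": 1}, {"x": 0.085, "y": 0, "z": 0, "ax": 0, "ay": 0, "az": 0, "hand": 1}, {"x": 0.1, "y": 0, "z": 0, "ax": 0, "ay": 0, "az": 0, "hand": 1}, {"x": 0.11, "y": 0, "z": 0, "ax": 0, "ay": 0, "az": 0, "hand": 1}, {"x": 0.118, "y": 0, "z": 0, "ax": 0, "ay": 0, "az": 0, "hand": 1}, {"x": 0.121, "y": 0, "z": 0, "ax": 0, "ay": 0, "az": 0, "hand": 1}, {"x": 0.122, "y": 0, "z": 0, "ax": 0, "ay": 0, "az": 0, "hand": 1}, {"x": 0.122, "y": 0, "z": 0, "ax": 0, "ay": 0, "az": 0, "hand": 1}, {"x": 0.122, "y": 0, "z": 0, "ax": 0, "ay": 0, "az": 0, "hand": 1}]}}

```text
time: 7.42
position: [0.5849, 0.2179, 0.0437]
eef_rot: [0.684, -0.181, -0.683, -0.18]
wrist_force: [-0.4, 0.1, -1.1]
finger_gap: 0.05
```

{"name": "move_arm", "arguments": {"targets": [{"x": 0.001, "y": 0, "z": 0, "ax": 0, "ay": 0, "az": 0, "hand": -1}, {"x": 0.001, "y": 0, "z": 0, "ax": 0, "ay": 0, "az": 0, "hand": -1}, {"x": 0.001, "y": 0, "z": 0, "ax": 0, "ay": 0, "az": 0, "hand": -1}, {"x": 0.001, "y": 0, "z": 0, "ax": 0, "ay": 0, "az": 0, "hand": -1}, {"x": 0.001, "y": 0, "z": 0, "ax": 0, "ay": 0, "az": 0, "hand": -1}, {"x": 0.001, "y": 0, "z": 0, "ax": 0, "ay": 0, "az": 0, "hand": -1}, {"x": -0.03, "y": 0, "z": 0, "ax": 0, "ay": 0, "az": 0, "hand": -1}, {"x": -0.08, "y": 0, "z": 0, "ax": 0, "ay": 0, "az": 0, "hand": -1}, {"x": -0.13, "y": 0, "z": 0, "ax": 0, "ay": 0, "az": 0, "hand": -1}, {"x": -0.15, "y": 0, "z": 0, "ax": 0, "ay": 0, "az": 0, "hand": -1}, {"x": -0.15, "y": 0, "z": 0, "ax": 0, "ay": 0, "az": 0, "hand": -1}]}}

```text
time: 8.8
position: [0.5853, 0.2183, 0.1952]
eef_rot: [0.685, -0.181, -0.682, -0.181]
wrist_force: [-0.1, -0.1, -0.5]
finger_gap: 0.0852
```

```bash
python3 go.py .4673,.0105,.15,60.4
python3 - <<'E'
from h import *
o=[]
for n in('side','top'):
    i,_=snap(n,n+'3'); u,v=proj(n,[.585,.218,.05])[0].astype(int); print(u,v)
    a=i[max(v-40,0):v+110,max(u-50,0):u+145]; o.append(cv2.resize(a,(390,300),interpolation=cv2.INTER_CUBIC)[:,:,::-1])
cv2.imwrite('pics/v3.png',np.hstack(o))
E
```

```text
t 8.8 [0.5853 0.2183 0.1952] yaw 150.38240198415264 gap 0.08522901546525155 F [-0.0541 -0.087  -0.5349]
[0.0449 0.239  0.    ] [89.9824 -0.0923  0.1969]
273 189
161 226
```

View pics/v3.png

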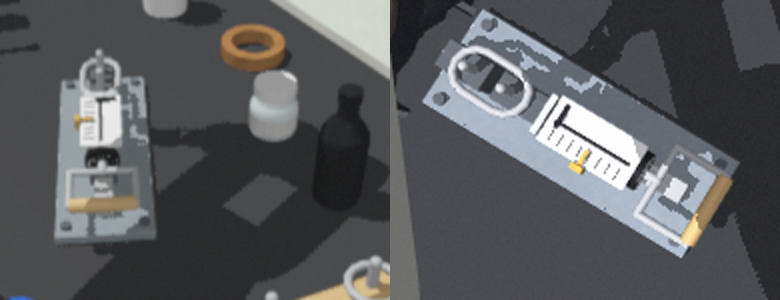

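The link lies over both pins, with the pins inside the oval at crop (462,66) and (502,88), and the handle is still home. Next I'll move above the handle with the jaws half closed.

{"name": "move_arm", "arguments": {"targets": [{"x": 0.045, "y": 0.239, "z": 0.001, "ax": 90, "ay": 0, "az": 0, "hand": 0}, {"x": 0.045, "y": 0.239, "z": 0.001, "ax": 90, "ay": 0, "az": 0, "hand": 0}, {"x": 0.045, "y": 0.239, "z": 0.001, "ax": 90, "ay": 0, "az": 0, "hand": 0}, {"x": 0.045, "y": 0.239, "z": 0.001, "ax": 90, "ay": 0, "az": 0, "hand": 0}, {"x": 0.045, "y": 0.239, "z": 0.001, "ax": 90, "ay": 0, "az": 0, "hand": 0}, {"x": 0.045, "y": 0.239, "z": 0.001, "ax": 90, "ay": 0, "az": 0, "hand": 0}, {"x": 0.045, "y": 0.239, "z": 0.001, "ax": 90, "ay": 0, "az": 0, "hand": 0}, {"x": 0.045, "y": 0.239, "z": 0.001, "ax": 90, "ay": 0, "az": 0, "hand": 0}, {"x": 0.045, "y": 0.239, "z": 0.001, "ax": 90, "ay": 0, "az": 0, "hand": 0}, {"x": 0.045, "y": 0.239, "z": 0.001, "ax": 90, "ay": 0, "az": 0, "hand": 0}, {"x": 0.045, "y": 0.239, "z": 0.001, "ax": 90, "ay": 0, "az": 0, "hand": 0}, {"x": 0.045, "y": 0.239, "z": 0.001, "ax": 90, "ay": 0, "az": 0, "hand": 0}]}}

```text
time: 10.4
position: [0.4654, 0.0107, 0.1477]
eef_rot: [-0.356, 0.612, 0.356, 0.611]
wrist_force: [-0.6, -0.5, 0.0]
finger_gap: 0.0427
```

```bash
python3 go.py .467,.0095,.044,60.4
```

```text
t 10.4 [0.4654 0.0107 0.1477] yaw 60.442000324046504 gap 0.04271032106487416 F [-0.5952 -0.4813  0.0184]
[ 0.1037 -0.002  -0.0001] [ 0.042  -0.0924 -0.0033]
```

{"name": "move_arm", "arguments": {"targets": [{"x": 0.03, "y": -0.002, "z": 0, "ax": 0, "ay": 0, "az": 0, "hand": 0}, {"x": 0.055, "y": -0.002, "z": 0, "ax": 0, "ay": 0, "az": 0, "hand": 0}, {"x": 0.075, "y": -0.002, "z": 0, "ax": 0, "ay": 0, "az": 0, "hand": 0}, {"x": 0.09, "y": -0.002, "z": 0, "ax": 0, "ay": 0, "az": 0, "hand": 0}, {"x": 0.1, "y": -0.002, "z": 0, "ax": 0, "ay": 0, "az": 0, "hand": 0}, {"x": 0.103, "y": -0.002, "z": 0, "ax": 0, "ay": 0, "az": 0, "hand": 0}, {"x": 0.103, "y": -0.002, "z": 0, "ax": 0, "ay": 0, "az": 0, "hand": 1}, {"x": 0.103, "y": -0.002, "z": 0, "ax": 0, "ay": 0, "az": 0, "hand": 1}, {"x": 0.103, "y": -0.002, "z": 0, "ax": 0, "ay": 0, "az": 0, "hand": 1}, {"x": 0.103, "y": -0.002, "z": 0, "ax": 0, "ay": 0, "az": 0, "hand": 1}, {"x": 0.103, "y": -0.002, "z": 0, "ax": 0, "ay": 0, "az": 0, "hand": 1}]}}

```text
time: 11.78
position: [0.4674, 0.0096, 0.0453]
eef_rot: [-0.356, 0.611, 0.355, 0.611]
wrist_force: [-1.4, 0.9, 6.8]
finger_gap: 0.0141
```

Run:
```python
from h import *
o=[]
for n in('side','top'):
    i,_=snap(n,n+'4'); u,v=proj(n,[.53,.11,.08])[0].astype(int); print(u,v)
    a=i[max(v-50,0):v+50,max(u-65,0):u+65]; o.append(cv2.resize(a,(390,300),interpolation=cv2.INTER_CUBIC)[:,:,::-1])
cv2.imwrite('pics/v4.png',np.hstack(o))
# pointer->marker on scale from top0 pre-grip: tips
a=np.radians(60.4); A=np.array([np.cos(a),np.sin(a),0])
```

```text
275 208
214 255
```

View pics/v4.png

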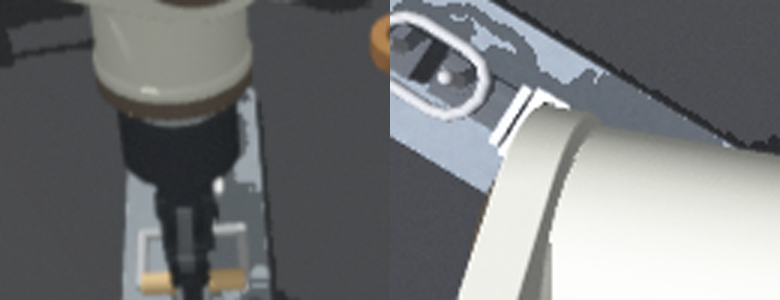

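The bar is gripped (gap 14 mm, with readings running about 2 mm low). The scale is hidden by the arm, so I'll measure the marker-to-zero distance from the earlier clear top3 picture.

Run:
```python
from h import *
np.set_printoptions(precision=4,suppress=True)
a=np.radians(60.4); A=np.array([np.cos(a),np.sin(a),0]); C=np.array([-A[1],A[0],0])
p0=np.array([.5848,.2178,0])+C*0
# rectify: col = distance along -A from p0 (20..140 mm), row = -C from -30..30 ; 6 px/mm
s=6; rect=[]
for nm in('top','side'):
    im=cv2.imread(f'pics/{nm}3.png')
    W=[p0-A*x+C*y+[0,0,.081] for x,y in((.03,.04),(.16,.04),(.16,-.04),(.03,-.04))]
    H=cv2.getPerspectiveTransform(proj(nm,np.array(W)).astype(np.float32),np.float32([(0,0),(130*s,0),(130*s,80*s),(0,80*s)]))
    w=cv2.warpPerspective(im,H,(130*s,80*s),flags=cv2.INTER_CUBIC); rect.append(w[90:390])
    hs=cv2.cvtColor(w,cv2.COLOR_BGR2HSV); m=((hs[...,1]>120)&(hs[...,0]>15)&(hs[...,0]<35)&(hs[...,2]>120)).astype(np.uint8)
    n,l,st,ce=cv2.connectedComponentsWithStats(m); i=1+st[1:,4].argmax(); print(nm,'brass',st[i],ce[i])
    for r in range(st[i][1],st[i][1]+st[i][3],6):
        u=np.where(l[r]==i)[0]; print(r,u.min(),u.max(),end='; ')
    print()
cv2.imwrite('pics/rect.png',np.vstack(rect))
```

```text
top brass [ 488   72   78  124 4059] [526.3126 113.6625]
72 550 552; 78 490 560; 84 490 564; 90 489 563; 96 489 562; 102 492 562; 108 511 544; 114 518 538; 120 518 535; 126 519 535; 132 521 537; 138 519 537; 144 518 535; 150 517 535; 156 519 537; 162 517 536; 168 517 535; 174 519 535; 180 519 536; 186 518 535; 192 520 533; 
side brass [ 492   68  123   37 2588] [545.716   83.7562]
68 507 515; 74 493 566; 80 493 613; 86 499 613; 92 509 584; 98 523 554; 104 534 535;
```

View pics/rect.png

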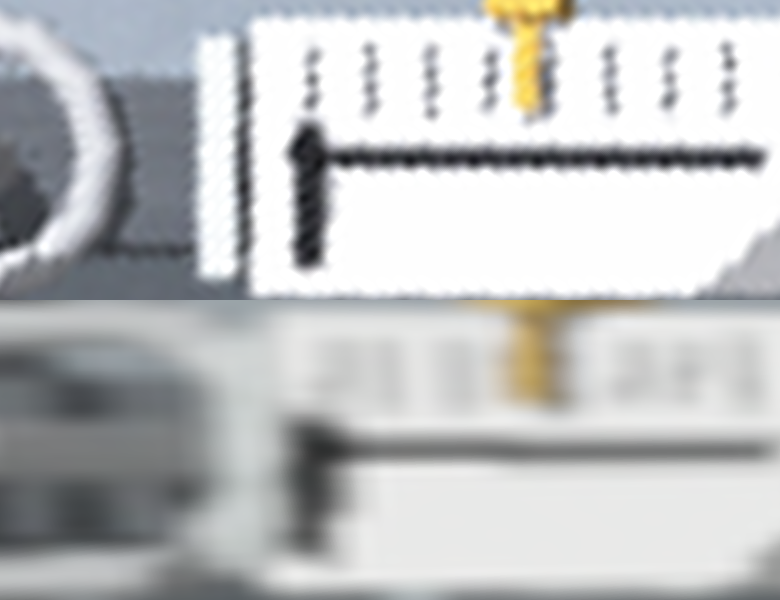

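Scale lines sit at 311, 371, 431, … px, about 5.96 px/mm, with the pointer at 311 and the brass at 527. That puts the marker about 36.4 mm from zero. Slack is about 60−42 = 18 mm, so the total draw is about 54 mm. I'll pull part way first and check the force.

{"name": "move_arm", "arguments": {"targets": [{"x": 0, "y": 0, "z": -0.006, "ax": 0, "ay": 0, "az": 0, "hand": 1}, {"x": 0, "y": 0, "z": -0.01, "ax": 0, "ay": 0, "az": 0, "hand": 1}, {"x": 0, "y": 0, "z": -0.014, "ax": 0, "ay": 0, "az": 0, "hand": 1}, {"x": 0, "y": 0, "z": -0.018, "ax": 0, "ay": 0, "az": 0, "hand": 1}, {"x": 0, "y": 0, "z": -0.022, "ax": 0, "ay": 0, "az": 0, "hand": 1}, {"x": 0, "y": 0, "z": -0.027, "ax": 0, "ay": 0, "az": 0, "hand": 1}, {"x": 0, "y": 0, "z": -0.034, "ax": 0, "ay": 0, "az": 0, "hand": 1}, {"x": 0, "y": 0, "z": -0.04, "ax": 0, "ay": 0, "az": 0, "hand": 1}, {"x": 0, "y": 0, "z": -0.04, "ax": 0, "ay": 0, "az": 0, "hand": 1}, {"x": 0, "y": 0, "z": -0.04, "ax": 0, "ay": 0, "az": 0, "hand": 1}, {"x": 0, "y": 0, "z": -0.04, "ax": 0, "ay": 0, "az": 0, "hand": 1}]}}

```text
time: 13.25
position: [0.4478, -0.0249, 0.0454]
eef_rot: [-0.356, 0.611, 0.356, 0.611]
wrist_force: [3.1, 7.2, 0.9]
finger_gap: 0.0139
```

```bash
cat > f.py <<'E'
from h import *
a=np.radians(60.4); A=np.array([np.cos(a),np.sin(a),0])
s=state(); p=np.array(s['position']); print('axial F',np.dot(s['wrist_force'],A),s['wrist_force'],'drawn from grip',-(p-[.4674,.0096,0])@A*1000,s['finger_gap'])
E
python3 f.py
```

```text
axial F 7.81903246401748 [3.10296116 7.22988694 0.93675539] drawn from grip 39.68978100392324 0.013876510957851178
```

{"name": "move_arm", "arguments": {"targets": [{"x": 0, "y": 0, "z": -0.005, "ax": 0, "ay": 0, "az": 0, "hand": 1}, {"x": 0, "y": 0, "z": -0.01, "ax": 0, "ay": 0, "az": 0, "hand": 1}, {"x": 0, "y": 0, "z": -0.015, "ax": 0, "ay": 0, "az": 0, "hand": 1}, {"x": 0, "y": 0, "z": -0.015, "ax": 0, "ay": 0, "az": 0, "hand": 1}, {"x": 0, "y": 0, "z": -0.015, "ax": 0, "ay": 0, "az": 0, "hand": 1}, {"x": 0, "y": 0, "z": -0.015, "ax": 0, "ay": 0, "az": 0, "hand": 1}]}}

```text
time: 14.0
position: [0.4407, -0.0375, 0.0454]
eef_rot: [-0.356, 0.61, 0.356, 0.612]
wrist_force: [4.7, 10.9, -1.1]
finger_gap: 0.0142
```

```bash
python3 f.py
python3 - <<'E'
from h import *
o=[]
for n in('side','top'):
    i,_=snap(n,n+'5'); u,v=proj(n,[.53,.13,.08])[0].astype(int)
    a=i[max(v-60,0):v+60,max(u-75,0):u+75]; o.append(cv2.resize(a,(398,318),interpolation=cv2.INTER_CUBIC)[:,:,::-1]); print(u,v)
cv2.imwrite('pics/v5.png',np.hstack(o))
E
```

```text
axial F 11.842560277095112 [ 4.71963509 10.93891935 -1.06382735] drawn from grip 54.09082137159507 0.014164257122501455
270 204
203 255
```

View pics/v5.png

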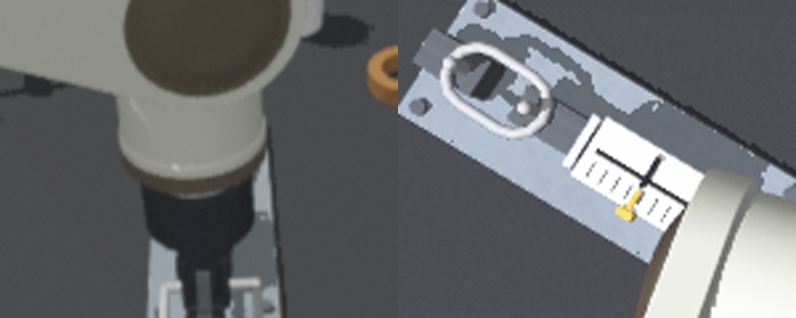

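The scale is visible now. The pointer crossbar (crop 650,172) sits about level with the brass marker (630,205) across the axis, and the link is taut. One rectified look will give the exact offset.

```bash
python3 - <<'E'
from h import *
a=np.radians(60.4); A=np.array([np.cos(a),np.sin(a),0]); C=np.array([-A[1],A[0],0]); p0=np.array([.5848,.2178,0]); s=6
im=cv2.imread('pics/top5.png')
W=[p0-A*x+C*y+[0,0,.081] for x,y in((.04,.03),(.14,.03),(.14,-.03),(.04,-.03))]
H=cv2.getPerspectiveTransform(proj('top',np.array(W)).astype(np.float32),np.float32([(0,0),(600,0),(600,360),(0,360)]))
w=cv2.warpPerspective(im,H,(600,360),flags=cv2.INTER_CUBIC); cv2.imwrite('pics/rect5.png',w)
hs=cv2.cvtColor(w,cv2.COLOR_BGR2HSV); m=((hs[...,1]>120)&(hs[...,0]>15)&(hs[...,0]<35)&(hs[...,2]>120)).astype(np.uint8)
n,l,st,ce=cv2.connectedComponentsWithStats(m); i=1+st[1:,4].argmax(); print(st[i],[ (np.where(l[r]==i)[0].mean()) for r in range(st[i][1]+50,st[i][1]+st[i][3]-5,10)])
E
python3 f.py
```

```text
[ 548   12   52  124 3168] [np.float64(584.0), np.float64(585.5), np.float64(583.0), np.float64(585.0), np.float64(584.0), np.float64(585.5), np.float64(584.0)]
axial F 11.932488154998714 [ 4.85753741 10.96400535 -0.90721745] drawn from grip 54.07734354126809 0.013757328512558951
```

View pics/rect5.png

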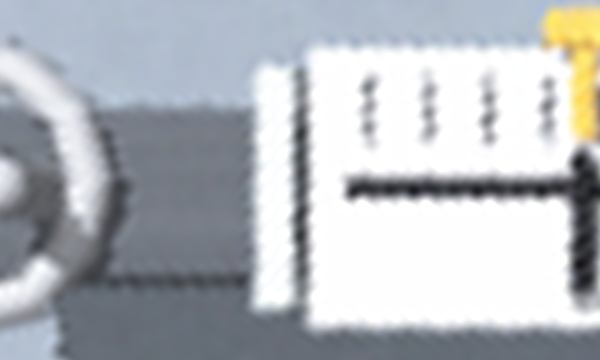

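The pointer (about 584 px) and the brass marker (about 585 px) are level to within about 0.5 mm, so I'm handing in.

```bash
python3 -c "
from plant import *
print(state()['dq']); print(hand_in())"
```

```text
[-1.39626028e-03  9.80697119e-05 -4.16463121e-04  4.15112420e-04
  2.25363334e-03 -1.62741167e-04]
the job is handed in; nothing more can be done
None
```

I lifted the oval link off the middle peg, laid it flat over both tester pins and let go. Then I gripped the stirrup bar and drew it out about 54 mm, and handed in while still holding it, at about 14 s on the robot clock.

**Last checks:**
- **Pointer and marker:** in the rectified top view they are level to within about 0.5 mm. The marker stands about 36.4 mm from the zero line.
- **Pull:** the axial force is 11.9 N, against 12.1 N expected at the marker.
- **Link:** it is taut over both pins, and the gripper is well clear of it.
- **Arm:** the joints are practically still.

**Not rechecked:** I did not look at the other rings, the bottle and the jar again in the final pose. The rings were on their pegs just after the lift. The bottle and jar were upright after the link was placed. None of the later moves passed near any of them.

No checks failed. Only two readings differed: the gripper opening read about 2 mm less than the known part sizes, and at part draw the force put the spring's stretch about 2 mm below the geometry. The final picture settled the second.

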